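Load the treatment rack in brooder order

ROBOT

A 6-joint arm with a two-finger parallel gripper is mounted at the origin on the work surface. World frame = base frame: x ahead of the robot, y to its left, z up, the work surface at z = 0. Lengths are in m, angles in rad, forces in N, time in s.
With the tool pointing down it reaches from about 0.375 to 0.975 m from the base axis. Payload 3.8 kg.
Tool frame: the origin (TCP) lies at the very end of the fingers, on their centre line; the grasp point (between the pads) lies 19 mm behind it (bot.pinch_z is the distance from the TCP to the grasp point, in m); x points along the fingers, y is the direction in which the jaws open and shut, and the axes are right-handed (so a half turn about x gives the same grasp; the last joint's range is limited). The gripper opens to 85 mm and grips with 20 to 120 N. Pads are 22 mm wide; open, the fingers measure 114 mm over their backs; the gripper's body (76 mm by 85 mm) begins 54 mm behind the grasp point. The pads swing forward as they close: fully open they stand 13 mm farther back than shut.
Start: joints at [-1.309, 0.264, 1.604, -0, 1.274, -0.037], TCP at [0.199, -0.645, 0.231] pointing down, gripper open.
Joint ranges: [-2.63, 2.63], [-0.94, 2.18], [0.31, 2.57], [-1.31, 4.45], [0, 2.66], [-2.55, 2.55]. Speed limits (rad/s): [2.57, 2.57, 3.14, 3.14, 3.14, 3.14].

INTERFACE

Orientations are given as a rotation vector (axis times angle).
In Python, from workcell import monitor, imaging, finish_job, bot gives the robot as it stands.
- The arm moves only by the tool jog_arm, never from a script. Its argument "rows" is a list of rows, each a list of 7 numbers: the shift along the tool's x, y, z in m, then the turn, a rotation vector about the tool's x, y, z in rad, then the opening in per cent of the stroke, from 0 (shut) to 100 (fully open). A call has 1 to 20 rows; each row is the pose to reach, as a shift and turn from the pose measured when the call began, along the tool's axes at that moment; what a row does not reach only later rows make up. A row lasts 1/10 s, in which the tool goes at most 50 mm and 8.59 degrees, less where a joint would pass 70% of its speed; a pose out of reach is approached as far as the arm can. A call with a gripper value outside its range is refused whole. The fingers move at their own pace and stop on an object; "force" is the grip in N (left out, the last holds). Time passes only in rows, so rows that repeat a pose let the fingers close. It gives the time, the measured TCP pose, the force and the opening at its end, in the units of the state.
- monitor.read_state(): the state, without advancing time (a new reading comes with each control period).
- imaging.read_camera(name): name is "scene" or "top" or "wrist"; returns the picture (480x640x3 uint8, blue, green, red); there is no depth.
- imaging.camera_params(name): a dict with "fx", "fy", "cx", "cy" (pixels), "k1" (the pictures are not rectified: a ray, as slopes to the right and down, at radius r is drawn at 1 + k1 r^2 times it, then the intrinsics apply), "T" (4x4, takes a point from camera to world coordinates); the wrist camera has in their place "T_tool_cam" (4x4, takes a point from camera to tool coordinates, whose origin is the TCP and whose axes are the tool frame's). Camera axes: x right, y down, z forward; pixel columns grow to the right and rows downward; lengths in m; the calibration is good to about 2 mm. A picture is of the moment at which its call begins: read the wrist's pose just before it. camera_params takes no time and is no camera call.
- finish_job(): hands the job in, once; it reports no verdict.
The state is a dict: "time": time; "q": joint angles; "joint_vel": joint speeds; "joint_torque": joint torques, N m; "tool_pos": TCP position; "tcp_rot": TCP orientation; "wrist_force": force on the tool from outside, world axes, zero at the start; "torque": the same for the moment, N m; "width": opening from 0.0 (shut) to 1.0 (fully open).
Only numpy, scipy, OpenCV 4.12 (cv2) and the standard library are available. Lean on these libraries where they do the work, as an engineer would, in place of code of your own. Each camera call takes 0.05 s, during which the arm holds its last target. There are 200 camera calls.

TASK

The four medicine containers stand on the steel prep tray, each in its own small white box, in the order of the brooders they are for. Move them all into the four bays of the aluminium treatment rack, one to a bay, in the same left-to-right order as on the tray. Keep them upright, set each one down rather than dropping it, and leave all four standing free in the rack.

Things in the scene. Friction and masses are not known exactly. Their poses are not given: they have to be found in the camera images.
- dropper: Slim amber glass dropper bottle: round glass body 30 mm in diameter up to 44 mm, then black collar (19 mm) and rubber bulb (13 mm), 84 mm tall in all, 60 g (hidden +-30 %). Grip it on the glass, about 35 mm up. Origin: centre of its underside; z up.
- pill: Amber pill bottle: round body 38 mm in diameter up to 46 mm, white screw cap 34 mm in diameter, 69 mm tall, about 80 g. Origin: centre of its underside; z up.
- jar: Squat white ointment jar with a flat lid, 50 mm in diameter all the way up, 48 mm tall, about 110 g. Origin: centre of its underside; z up.
- square: White square plastic bottle: body 40 x 40 mm up to 48 mm, sloping shoulder, black round cap 28 mm in diameter, 70 mm tall, about 100 g; turned at most 0.15 rad from its box. Origin: centre of its underside; x and y square to its faces; z up.
- box_dropper: Small open white plastic box, 66 x 66 mm, 12 mm high, walls and floor 2.5 mm: the one of the four alike boxes in which the dropper bottle stands at the start. Fixed on the tray. Origin: centre of its underside (3 mm above the bench); x across the tray, y along the row.
- box_pill: Small open white plastic box, 66 x 66 mm, 12 mm high, walls and floor 2.5 mm: the one of the four alike boxes in which the pill bottle stands at the start. Fixed on the tray. Origin: centre of its underside (3 mm above the bench); x across the tray, y along the row.
- box_jar: Small open white plastic box, 66 x 66 mm, 12 mm high, walls and floor 2.5 mm: the one of the four alike boxes in which the ointment jar stands at the start. Fixed on the tray. Origin: centre of its underside (3 mm above the bench); x across the tray, y along the row.
- box_square: Small open white plastic box, 66 x 66 mm, 12 mm high, walls and floor 2.5 mm: the one of the four alike boxes in which the square bottle stands at the start. Fixed on the tray. Origin: centre of its underside (3 mm above the bench); x across the tray, y along the row.
- tray: Shallow steel prep tray, 84 (x) by 304 mm (y) plus end lips, rim 10 mm high, fixed, nearer the robot than the rack or beyond it. The white boxes stand in it in a row at y = +108, +36, -36, -108 mm; the containers' undersides are 5.5 mm above the bench, up to 3 mm off their box's centre. Origin: centre of its underside, on the bench; x away from the robot, y to its left (yaw within 0.12 rad).
- rack: Aluminium treatment rack, 76 (x) by 296 mm (y), fixed: four open-topped bays in a row, centres at y = +108, +36, -36, -108 mm, each 69 x 70 mm inside. Above the bench: floor 6 mm, rim and dividers 16 mm, black end handles 50 mm. Origin: centre of its underside, on the bench; x away from the robot, y to its left (yaw within 0.12 rad). Its bays are empty at the start.
Mind the look-alikes: they are no part of the job. What is shaped like the dropper but blue is not meant.

How it is judged:
By the outcome, as a careful person would: the job done as asked, in the order asked, and still so for the second after the job is handed in, with the robot touching nothing.
It also fails if it takes over 106 s, if anything falls off the work surface, if the arm or the gripper's body presses on something with over 40 N, if the wrist force passes 120 N, or if a joint passes its speed limit or range.

## Working session

There is one attempt and no reset: what is moved stays moved. The work goes in short steps, Python scripts to look and compute and a tool call to move; the robot and the scene stay as the last step left them, time stands still between calls to the robot, and variables do not carry over. Pictures are saved under pics/ and viewed, about 12 in all and at most 16, crops included, and the job is handed in when it is done.

Besides the shell and the picture viewer there is one more tool, called after "Emit:" as a command line: name --pt "numbers of a row" for each row, then --argument value for the rest. jog_arm: Moves the arm, as the interface text tells. Its arguments: {"type":"object","properties":{"rows":{"type":"array","items":{"type":"array","items":{"type":"number"}}},"force":{"type":"number"}},"required":["rows"]}

```bash
ls; mkdir -p pics; python3 - <<'E'
from workcell import monitor, imaging, bot
import cv2,numpy as np
s=monitor.read_state(); print(s)
ims=[]
for n in ("top","scene"):
    im=imaging.read_camera(n); cv2.imwrite(f"pics/{n}0.png",im); p=imaging.camera_params(n); print(n,p)
print(imaging.camera_params("wrist"), bot.pinch_z)
E
```

```text
pics
{'time': 0.0, 'q': array([-1.30891055e+00,  2.64759325e-01,  1.60538961e+00,  1.17584553e-05,
        1.27370753e+00, -3.69123129e-02]), 'joint_vel': array([ 4.54320459e-04, -7.42597439e-04, -2.25715746e-04,  1.03524854e-03,
       -1.12907023e-03, -6.08584650e-05]), 'joint_torque': array([ 8.20351052e-04, -5.15109622e+01, -3.67311502e+01,  8.28497105e-05,
        1.30646114e-02, -2.81790527e-06]), 'tool_pos': array([ 0.19850284, -0.64437648,  0.22994945]), 'tcp_rot': array([ 2.06138115,  0.31266106, -2.06188765]), 'wrist_force': array([-0.00563767, -0.14217567,  0.89181912]), 'torque': array([-0.01599443, -0.00724075,  0.00525352]), 'width': 0.9975141240964234}
top {'fx': 552.8806353306924, 'fy': 552.8806353306924, 'cx': 317.19940476101203, 'cy': 237.98452646763647, 'k1': -0.012533563436557314, 'T': array([[ 0.01926611, -0.985498  ,  0.16858975,  0.39714248],
       [-0.99980262, -0.01817165,  0.00803242, -0.03630762],
       [-0.00485238, -0.16871123, -0.98565358,  0.81340327],
       [ 0.        ,  0.        ,  0.        ,  1.        ]])}
scene {'fx': 446.8299865671941, 'fy':
[... 241 characters left out ...]
e-01,
        -1.58677013e-01],
       [-3.96279526e-04, -5.90150506e-01, -8.07293146e-01,
         5.43804598e-01],
       [ 0.00000000e+00,  0.00000000e+00,  0.00000000e+00,
         1.00000000e+00]])}
{'fx': 380.76415388350523, 'fy': 380.76415388350523, 'cx': 313.68594863531285, 'cy': 239.67528810563482, 'k1': -0.025138823800438522, 'T_tool_cam': array([[-9.44749842e-04, -2.79861074e-01,  9.60040044e-01,
        -1.43942029e-01],
       [ 9.99999548e-01, -1.62374140e-04,  9.36739273e-04,
        -3.86273708e-05],
       [-1.06271182e-04,  9.60040495e-01,  2.79861101e-01,
        -7.06795247e-02],
       [ 0.00000000e+00,  0.00000000e+00,  0.00000000e+00,
         1.00000000e+00]])} 0.0187
```

View pics/top0.png

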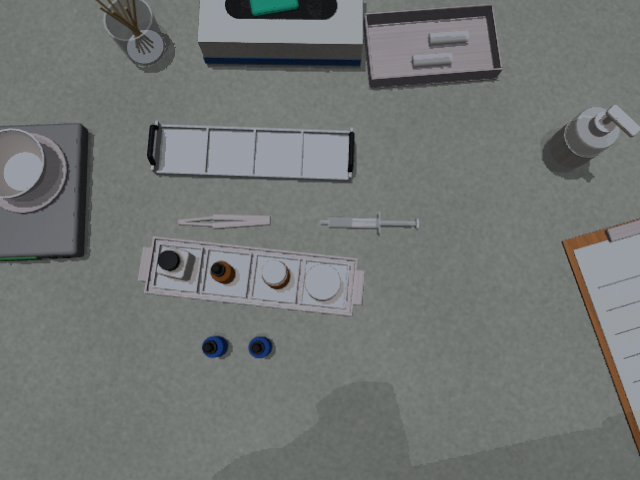

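View pics/scene0.png

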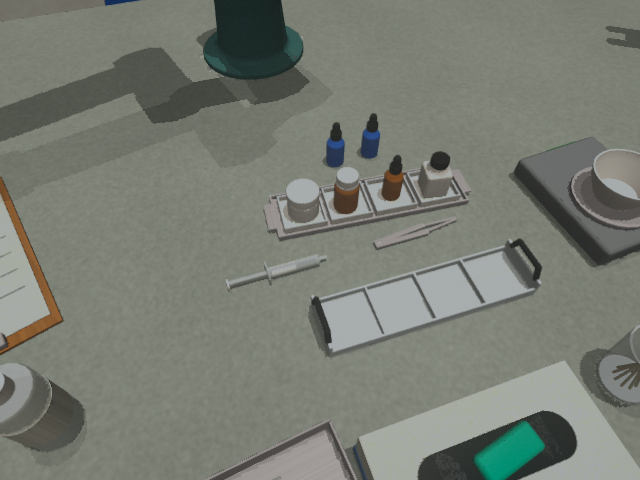

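The top view shows the tray near the robot at rows 240–315. From left to right it holds the square bottle (173,262), dropper (222,271), pill bottle (275,273) and jar (323,282). The empty rack is beyond it at rows 124–181, and the blue decoys are at (214,347) and (260,347). The scene view agrees.

```bash
cat > h.py <<'E'
import numpy as np,cv2
from scipy.spatial.transform import Rotation as R
from workcell import monitor,imaging
def cam(n,s=None):
    p=imaging.camera_params(n)
    if n=="wrist":
        M=np.eye(4);M[:3,:3]=R.from_rotvec(s["tcp_rot"]).as_matrix();M[:3,3]=s["tool_pos"];p["T"]=M@p["T_tool_cam"]
    return p
def cast(p,uv,z):
    uv=np.atleast_2d(np.asarray(uv,float)); d=(uv-[p["cx"],p["cy"]])/[p["fx"],p["fy"]]; r=d.copy()
    for _ in range(8): r=d/(1+p["k1"]*(r**2).sum(1,keepdims=True))
    D=np.c_[r,np.ones(len(r))]@p["T"][:3,:3].T; o=p["T"][:3,3]
    return o+D*((z-o[2])/D[:,2])[:,None]
def rect(p,mask,box,z):
    m=np.zeros_like(mask);u0,v0,u1,v1=box;m[v0:v1,u0:u1]=mask[v0:v1,u0:u1]
    c=max(cv2.findContours(m,0,2)[0],key=cv2.contourArea)
    w=cast(p,c[:,0],z)[:,:2].astype(np.float32)
    (x,y),(a,b),_=cv2.minAreaRect(w*1000)
    q=cv2.boxPoints(cv2.minAreaRect(w*1000)); e=max(q[1]-q[0],q[2]-q[1],key=np.linalg.norm)
    yaw=np.arctan2(e[1],e[0])-np.pi/2; yaw=(yaw+np.pi/2)%np.pi-np.pi/2
    return x,y,a,b,yaw
E
python3 - <<'E'
from h import *
im=cv2.imread("pics/top0.png");p=cam("top");s=monitor.read_state()
print(R.from_rotvec(s["tcp_rot"]).as_matrix().round(3))
g=im.min(2); m=((g>135)*255).astype(np.uint8); m=cv2.morphologyEx(m,cv2.MORPH_OPEN,np.ones((3,3)))
o=im.copy();o[m>0]=(0,0,255);cv2.imwrite("pics/m.png",o[100:370,120:380].repeat(2,0).repeat(2,1))
print("rack",rect(p,m,(145,115,360,188),.016)); print("tray",rect(p,m,(135,230,370,322),.010))
for n,c,z in (("rack",[(158,124),(354,132),(351,181),(152,174)],.016),("tray",[(153,238),(357,260),(352,315),(146,293)],.010)):
    w=cast(p,c,z)[:,:2]*1000; print(n,w.mean(0).round(1),np.linalg.norm(w-np.roll(w,-1,0),axis=1).round(1),[np.arctan2(*(a-b)[::1])for a,b in((w[0],w[1]),(w[3],w[2]))])
print("tops",cast(p,[(323,282)],.0535),cast(p,[(275,272)],.0745),cast(p,[(169,260)],.0755))
E
```

```text
[[-0.001  0.294 -0.956]
 [ 0.002 -0.956 -0.294]
 [-1.    -0.002 -0.   ]]
rack (659.9927368164062, 30.939952850341797, 69.35829162597656, 66.87409210205078, np.float32(-0.020658493))
tray (475.005615234375, 100.35155487060547, 204.0740509033203, 70.30490112304688, np.float32(-0.09018898))
rack [662.2  68.6] [298.2  76.8 297.9  78.9] [np.float64(0.025983854860086437), np.float64(0.018757257609762358)]
tray [476.2  64.9] [302.8  80.2 300.6  81.3] [np.float64(0.08969379889549296), np.float64(0.08610036859579658)]
tops [[ 0.46584301 -0.0392774   0.0535    ]] [[0.47616344 0.02546271 0.0745    ]] [[0.4895724 0.1688541 0.0755   ]]
```

View pics/m.png

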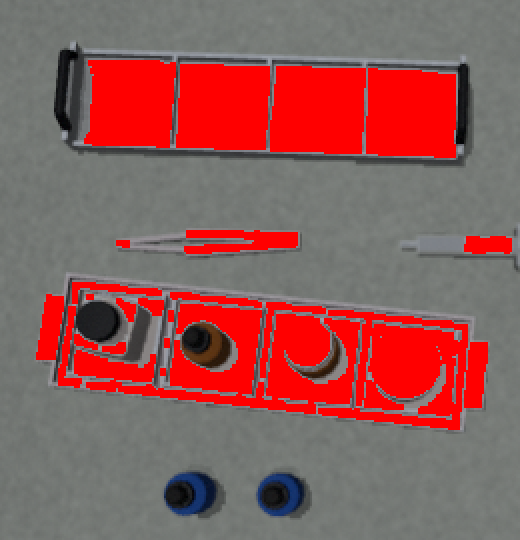

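Sizes check out: the rack measures 298×77 against 296×76, and the tray 302×81 against 304×84. The container tops lie within 4 mm of the box centres. I'll go above the jar first, with the jaws across the row.

Emit:
jog_arm --pt "0 -0.06 -0.05 -0.15 0 0 100" --pt "0 -0.1 -0.09 -0.3 0 0 100" --pt "0.01 -0.14 -0.12 -0.45 0 0 100" --pt "0.02 -0.18 -0.155 -0.6 0 0 100" --pt "0.03 -0.22 -0.19 -0.75 0 0 100" --pt "0.04 -0.26 -0.225 -0.9 0 0 100" --pt "0.05 -0.3 -0.26 -1.05 0 0 100" --pt "0.06 -0.34 -0.295 -1.185 0 0 100" --pt "0.07 -0.38 -0.33 -1.185 0 0 100" --pt "0.07 -0.42 -0.365 -1.185 0 0 100" --pt "0.07 -0.46 -0.4 -1.185 0 0 100" --pt "0.07 -0.48 -0.42 -1.185 0 0 100" --pt "0.07 -0.498 -0.434 -1.185 0 0 100" --pt "0.07 -0.498 -0.434 -1.185 0 0 100" --pt "0.07 -0.498 -0.434 -1.185 0 0 100" --pt "0.07 -0.498 -0.434 -1.185 0 0 100" --pt "0.07 -0.498 -0.434 -1.185 0 0 100" --pt "0.07 -0.498 -0.434 -1.185 0 0 100" --force 40

```text
time: 1.9
tool_pos: [0.4662, -0.0417, 0.161]
tcp_rot: [1.275, 1.168, -1.274]
wrist_force: [-0.4, 0.2, -0.3]
width: 0.997
```

```bash
cat >> h.py <<'E'
def look(name):
    s=monitor.read_state(); im=imaging.read_camera("wrist"); cv2.imwrite(f"pics/{name}.png",im); return s,im,cam("wrist",s)
def to(s,x,y,yaw):
    "tool-frame shift y,z to world x,y and turn so that jaw axis lies at world yaw"
    M=R.from_rotvec(s["tcp_rot"]).as_matrix(); d=M.T@(np.array([x,y,s["tool_pos"][2]])-s["tool_pos"])
    a=np.arctan2(M[1,1],M[0,1]); return d.round(4),"turn",round(-(yaw-a),4)
E
python3 - <<'E'
from h import *
s,im,p=look("w_jar"); print(s["tool_pos"],s["q"].round(2),R.from_rotvec(s["tcp_rot"]).as_matrix().round(3))
g=cv2.cvtColor(im,cv2.COLOR_BGR2GRAY); print(p["T"][:3,3])
E
```

```text
[ 0.4662022  -0.04172983  0.16103234] [-0.14 -0.08  2.11  0.    1.11 -0.06] [[-0.001  0.996 -0.089]
 [ 0.002 -0.089 -0.996]
 [-1.    -0.001 -0.002]]
[0.47228409 0.02869157 0.30509655]
```

View pics/w_jar.png

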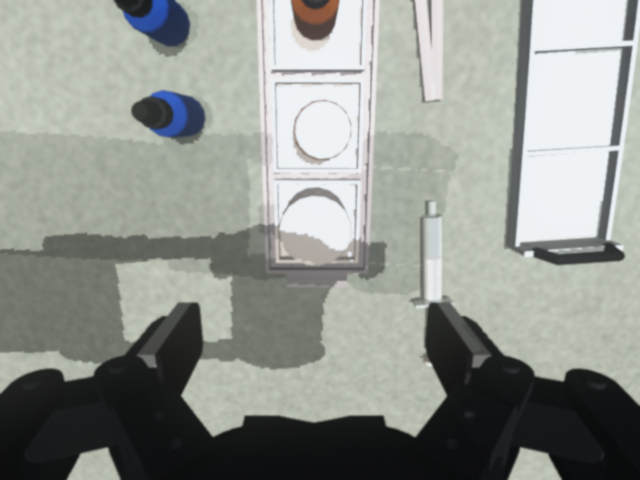

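The wrist view shows the jar lid at about (317,228), the pill cap at (323,130) and the rack's end at (515..610,248). The fingers straddle the row cleanly.

```bash
python3 - <<'E'
from h import *
s=monitor.read_state();p=cam("wrist",s)
print("jar",cast(p,[(317,228)],.0535),"pill",cast(p,[(323,130)],.0745))
print("box jar corners",cast(p,[(274,180),(361,180),(269,268),(367,267)],.015).round(4))
print("rack end corners z.016, div-1, div0",cast(p,[(516,247),(613,244),(527,151),(620,147),(533,50),(633,43)],.016).round(4))
c=[.476,.065]
E
```

```text
jar [[ 0.46868326 -0.03598145  0.0535    ]] pill [[0.47757359 0.0278933  0.0745    ]]
box jar corners [[ 0.4388 -0.0055  0.015 ]
 [ 0.5047 -0.0113  0.015 ]
 [ 0.4264 -0.0758  0.015 ]
 [ 0.5057 -0.082   0.015 ]]
rack end corners z.016, div-1, div0 [[ 6.255e-01 -7.530e-02  1.600e-02]
 [ 7.047e-01 -7.990e-02  1.600e-02]
 [ 6.295e-01 -3.000e-04  1.600e-02]
 [ 7.003e-01 -3.100e-03  1.600e-02]
 [ 6.298e-01  6.920e-02  1.600e-02]
 [ 7.011e-01  6.860e-02  1.600e-02]]
```

Emit:
jog_arm --pt "0.03 0.001 -0.003 0 0 0 100" --pt "0.06 0.001 -0.003 0 0 0 100" --pt "0.09 0.001 -0.003 0 0 0 100" --pt "0.115 0.001 -0.003 0 0 0 100" --pt "0.13 0.001 -0.003 0 0 0 100" --pt "0.139 0.001 -0.003 0 0 0 100" --pt "0.139 0.001 -0.003 0 0 0 100" --pt "0.139 0.001 -0.003 0 0 0 100" --pt "0.139 0.001 -0.003 0 0 0 0" --pt "0.139 0.001 -0.003 0 0 0 0" --pt "0.139 0.001 -0.003 0 0 0 0" --pt "0.139 0.001 -0.003 0 0 0 0" --pt "0.139 0.001 -0.003 0 0 0 0" --pt "0.139 0.001 -0.003 0 0 0 0" --pt "0.139 0.001 -0.003 0 0 0 0" --pt "0.139 0.001 -0.003 0 0 0 0" --force 40

```text
time: 3.55
tool_pos: [0.4685, -0.0387, 0.0233]
tcp_rot: [1.276, 1.166, -1.273]
wrist_force: [-0.6, -0.5, 5.9]
width: 0.57
```

Emit:
jog_arm --pt "-0.01 0 0 0 0 0 0" --pt "-0.03 0 0 0 0 0 0" --pt "-0.05 0 0 0 0 0 0" --pt "-0.06 0.01 0 0 0 0 0" --pt "-0.06 0.03 -0.002 -0.01 0 0 0" --pt "-0.06 0.06 -0.005 -0.02 0 0 0" --pt "-0.06 0.09 -0.008 -0.03 0 0 0" --pt "-0.06 0.12 -0.011 -0.04 0 0 0" --pt "-0.06 0.15 -0.014 -0.05 0 0 0" --pt "-0.06 0.175 -0.016 -0.06 0 0 0" --pt "-0.06 0.189 -0.017 -0.067 0 0 0" --pt "-0.06 0.193 -0.017 -0.067 0 0 0" --pt "-0.06 0.193 -0.017 -0.067 0 0 0" --pt "-0.06 0.193 -0.017 -0.067 0 0 0"

```text
time: 4.95
tool_pos: [0.6612, -0.0389, 0.0829]
tcp_rot: [1.226, 1.2, -1.225]
wrist_force: [-0.0, -0.8, -1.3]
width: 0.57
```

```bash
python3 - <<'E'
from h import *
s,im,p=look("w_jar2"); print(s["tool_pos"],s["wrist_force"],s["width"],to(s,.662,-.039,-.022))
E
```

```text
[ 0.66117156 -0.03888436  0.08294302] [-0.03346872 -0.79383565 -1.32516125] 0.5695119203326119 (array([-0.    ,  0.0008,  0.0001]), 'turn', np.float64(0.0001))
```

View pics/w_jar2.png

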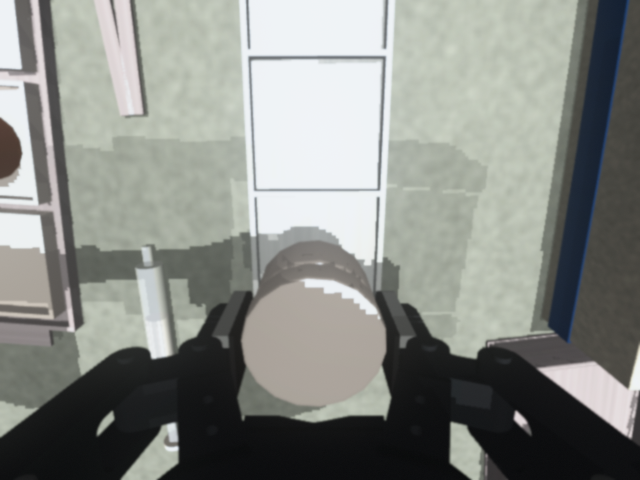

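The jar is held upright over bay 4. The bay 3 corners show at (251,58), (385,58), (251,188) and (380,192).

```bash
python3 - <<'E'
from h import *
s=monitor.read_state();p=cam("wrist",s)
print(cast(p,[(248,57),(388,55),(253,190),(381,190)],.016).round(4))
E
```

```text
[[ 0.6295  0.0682  0.016 ]
 [ 0.7009  0.0676  0.016 ]
 [ 0.6277  0.      0.016 ]
 [ 0.699  -0.0015  0.016 ]]
```

Emit:
jog_arm --pt "0.02 0.001 0 0 0 0 0" --pt "0.04 0.001 0 0 0 0 0" --pt "0.05 0.001 0 0 0 0 0" --pt "0.056 0.001 0 0 0 0 0" --pt "0.058 0.001 0 0 0 0 0" --pt "0.059 0.001 0 0 0 0 0" --pt "0.059 0.001 0 0 0 0 0" --pt "0.059 0.001 0 0 0 0 0"

```text
time: 5.8
tool_pos: [0.6627, -0.0389, 0.025]
tcp_rot: [1.227, 1.199, -1.224]
wrist_force: [0.1, 0.0, -1.9]
width: 0.573
```

Emit:
jog_arm --pt "0.001 0 0 0 0 0 0" --pt "0.002 0 0 0 0 0 0" --pt "0.002 0 0 0 0 0 0" --pt "0.002 0 0 0 0 0 0"

```text
time: 6.2
tool_pos: [0.6634, -0.039, 0.0238]
tcp_rot: [1.228, 1.198, -1.223]
wrist_force: [0.1, -0.1, 2.9]
width: 0.572
```

Emit:
jog_arm --pt "0 0 0 0 0 0 100" --pt "0 0 0 0 0 0 100" --pt "0 0 0 0 0 0 100" --pt "0 0 0 0 0 0 100" --pt "0 0 0 0 0 0 100" --pt "-0.02 0 0 0 0 0 100" --pt "-0.05 0 0 0 0 0 100" --pt "-0.09 0 0 0 0 0 100" --pt "-0.12 0 0 0 0 0 100" --pt "-0.13 -0.02 -0.006 0.01 0 0 100" --pt "-0.13 -0.06 -0.02 0.02 0 0 100" --pt "-0.13 -0.1 -0.033 0.04 0 0 100" --pt "-0.13 -0.14 -0.046 0.06 0 0 100" --pt "-0.13 -0.175 -0.058 0.067 0 0 100" --pt "-0.13 -0.189 -0.0625 0.067 0 0 100" --pt "-0.13 -0.189 -0.0625 0.067 0 0 100" --pt "-0.13 -0.189 -0.0625 0.067 0 0 100" --pt "-0.13 -0.189 -0.0625 0.067 0 0 100"

```text
time: 8.0
tool_pos: [0.4773, 0.0271, 0.154]
tcp_rot: [1.278, 1.163, -1.271]
wrist_force: [-0.2, -0.4, -0.1]
width: 1.001
```

```bash
python3 - <<'E'
from h import *
s,im,p=look("w_pill"); print(s["tool_pos"],to(s,.476,.0275,-.088))
E
```

```text
[0.47728744 0.02713035 0.15400873] (array([-0.    , -0.0013, -0.0003]), 'turn', np.float64(-0.0012))
```

View pics/w_pill.png

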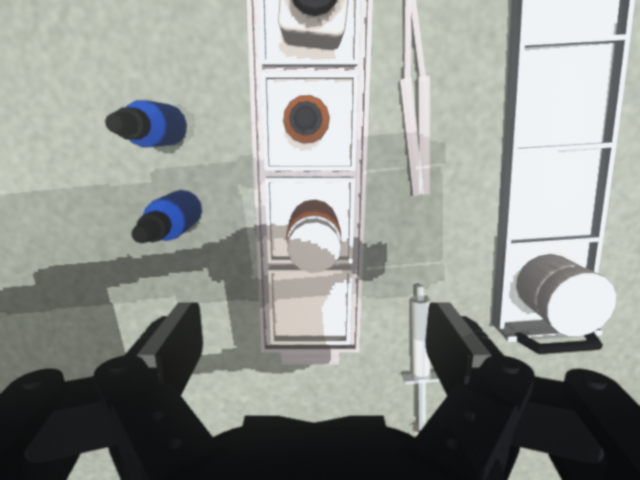

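The jar stands in bay 4 (upright, lid (580,302)). Pill cap at about (314,245), dropper bulb at (305,118), both centred in their boxes.

```bash
python3 - <<'E'
from h import *
s=monitor.read_state();p=cam("wrist",s)
print("pill",cast(p,[(314,245)],.0745),"dropper",cast(p,[(305,118)],.0895),cast(p,[(306,119)],.0495))
E
```

```text
pill [[0.47754928 0.02946308 0.0745    ]] dropper [[0.47937598 0.10359541 0.0895    ]] [[0.47932188 0.10409464 0.0495    ]]
```

Emit:
jog_arm --pt "0.03 0 -0.002 0 0 0 100" --pt "0.06 0 -0.002 0 0 0 100" --pt "0.09 0 -0.002 0 0 0 100" --pt "0.115 0 -0.002 0 0 0 100" --pt "0.127 0 -0.002 0 0 0 100" --pt "0.132 0 -0.002 0 0 0 100" --pt "0.132 0 -0.002 0 0 0 100" --pt "0.132 0 -0.002 0 0 0 100" --pt "0.132 0 -0.002 0 0 0 0" --pt "0.132 0 -0.002 0 0 0 0" --pt "0.132 0 -0.002 0 0 0 0" --pt "0.132 0 -0.002 0 0 0 0" --pt "0.132 0 -0.002 0 0 0 0" --pt "0.132 0 -0.002 0 0 0 0" --pt "0.132 0 -0.002 0 0 0 0" --pt "0.132 0 -0.002 0 0 0 0" --pt "0.132 0 -0.002 0 0 0 0" --force 40

```text
time: 9.75
tool_pos: [0.4784, 0.0293, 0.0227]
tcp_rot: [1.278, 1.163, -1.27]
wrist_force: [-1.8, -0.7, 6.8]
width: 0.432
```

```bash
python3 - <<'E'
from h import *
s=monitor.read_state();print(s["tool_pos"],to(s,.6635,.033,-.022))
E
```

```text
[0.47844165 0.02929169 0.02265074] (array([ 0.0009,  0.184 , -0.0202]), 'turn', np.float64(-0.0674))
```

Emit:
jog_arm --pt "-0.01 0 0 0 0 0 0" --pt "-0.03 0 0 0 0 0 0" --pt "-0.05 0.003 0 0 0 0 0" --pt "-0.06 0.02 -0.002 -0.01 0 0 0" --pt "-0.06 0.05 -0.005 -0.02 0 0 0" --pt "-0.06 0.08 -0.008 -0.03 0 0 0" --pt "-0.06 0.11 -0.011 -0.04 0 0 0" --pt "-0.06 0.14 -0.015 -0.05 0 0 0" --pt "-0.06 0.165 -0.018 -0.06 0 0 0" --pt "-0.06 0.18 -0.02 -0.067 0 0 0" --pt "-0.06 0.184 -0.02 -0.067 0 0 0" --pt "-0.06 0.184 -0.02 -0.067 0 0 0" --pt "-0.04 0.184 -0.02 -0.067 0 0 0" --pt "-0.02 0.184 -0.02 -0.067 0 0 0" --pt "-0.01 0.184 -0.02 -0.067 0 0 0" --pt "-0.005 0.184 -0.02 -0.067 0 0 0" --pt "-0.002 0.184 -0.02 -0.067 0 0 0" --pt "-0.002 0.184 -0.02 -0.067 0 0 0" --pt "-0.002 0.184 -0.02 -0.067 0 0 0"

```text
time: 11.65
tool_pos: [0.6642, 0.0328, 0.0265]
tcp_rot: [1.23, 1.195, -1.22]
wrist_force: [0.1, -0.1, -0.2]
width: 0.432
```

Emit:
jog_arm --pt "0.001 0 0 0 0 0 0" --pt "0.002 0 0 0 0 0 0" --pt "0.003 0 0 0 0 0 0" --pt "0.0035 0 0 0 0 0 0" --pt "0.0035 0 0 0 0 0 0" --pt "0.0035 0 0 0 0 0 0"

```text
time: 12.25
tool_pos: [0.6643, 0.0328, 0.0232]
tcp_rot: [1.23, 1.195, -1.22]
wrist_force: [-0.3, 0.2, 2.6]
width: 0.436
```

Emit:
jog_arm --pt "0 0 0 0 0 0 100" --pt "0 0 0 0 0 0 100" --pt "0 0 0 0 0 0 100" --pt "0 0 0 0 0 0 100" --pt "0 0 0 0 0 0 100" --pt "-0.02 0 0 0 0 0 100" --pt "-0.05 0 0 0 0 0 100" --pt "-0.09 0 0 0 0 0 100" --pt "-0.12 0 0 0 0 0 100" --pt "-0.13 -0.02 -0.006 0.01 0 0 100" --pt "-0.13 -0.06 -0.02 0.02 0 0 100" --pt "-0.13 -0.1 -0.035 0.04 0 0 100" --pt "-0.13 -0.14 -0.05 0.06 0 0 100" --pt "-0.13 -0.175 -0.063 0.067 0 0 100" --pt "-0.13 -0.187 -0.067 0.067 0 0 100" --pt "-0.13 -0.187 -0.067 0.067 0 0 100" --pt "-0.13 -0.187 -0.067 0.067 0 0 100" --pt "-0.13 -0.187 -0.067 0.067 0 0 100"

```text
time: 14.05
tool_pos: [0.4797, 0.1035, 0.1526]
tcp_rot: [1.28, 1.161, -1.268]
wrist_force: [0.0, -0.3, -0.2]
width: 0.999
```

```bash
python3 - <<'E'
from h import *
s,im,p=look("w_drop"); print(s["tool_pos"],to(s,.4793,.1038,-.088))
E
```

```text
[0.4797025  0.10350043 0.1526454 ] (array([-0.    , -0.0004, -0.0003]), 'turn', np.float64(-0.0019))
```

View pics/w_drop.png

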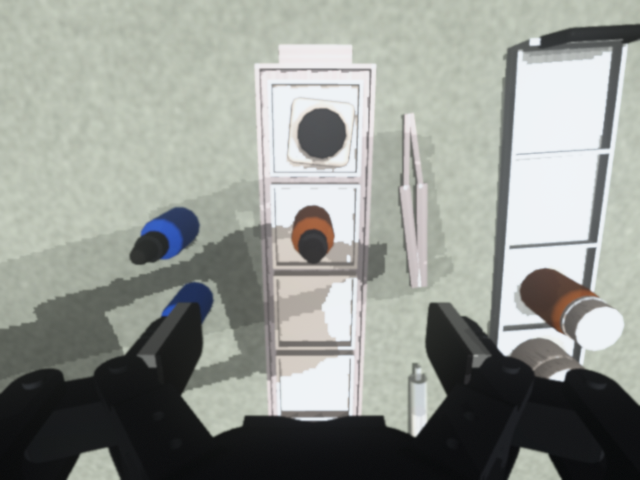

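The pill bottle stands in bay 3. The dropper is centred under the gripper at (313,240). The square bottle's cap is at (321,133), turned slightly clockwise, and the decoys are left of the fingers.

```bash
python3 - <<'E'
from h import *
s=monitor.read_state();p=cam("wrist",s);t=cam("top")
print("drop",cast(p,[(313,246)],.0895),"collar/glass",cast(p,[(313,225)],.0495))
print("sq cap",cast(p,[(321,133)],.0755)); w=cast(p,[(297,97),(354,102),(349,166),(289,163)],.0535);print(w,w.mean(0))
d=lambda a,b:np.arctan2(*(w[b]-w[a])[1::-1]);print(d(0,1),d(3,2),d(3,0)-np.pi/2,d(2,1)-np.pi/2)
print("blue",cast(t,[(216,346),(262,346)],.04),cast(p,[(183,228)],.02))
E
```

```text
drop [[0.47997314 0.11025458 0.0895    ]] collar/glass [[0.48041827 0.11257133 0.0495    ]]
sq cap [[0.4901101  0.17148774 0.0755    ]]
[[0.47806762 0.19340601 0.0535    ]
 [0.51205783 0.18751218 0.0535    ]
 [0.50654823 0.14964134 0.0535    ]
 [0.46909322 0.15491134 0.0535    ]] [0.49144172 0.17136772 0.0535    ]
-0.17169070540751755 -0.13978429476364548 -0.2290423489696587 -0.14447058477858987
blue [[0.376132   0.10628815 0.04      ]
 [0.37740264 0.04296625 0.04      ]] [[0.38264789 0.11191203 0.02      ]]
```

```bash
python3 - <<'E'
from h import *
s=monitor.read_state();p=cam("wrist",s)
print("base near edge",cast(p,[(313,206)],.0055),"bulb far edge",cast(p,[(313,262)],.088))
p["T"][1,3]; 
E
```

```text
base near edge [[0.48105722 0.11676628 0.0055    ]] bulb far edge [[0.47906228 0.10011855 0.088     ]]
```

Emit:
jog_arm --pt "0.03 0 -0.003 0 0 0 100" --pt "0.06 0 -0.003 0 0 0 100" --pt "0.09 0 -0.003 0 0 0 100" --pt "0.115 0 -0.003 0 0 0 100" --pt "0.126 0 -0.003 0 0 0 100" --pt "0.13 0 -0.003 0 0 0 100" --pt "0.13 0 -0.003 0 0 0 100" --pt "0.13 0 -0.003 0 0 0 100" --pt "0.13 0 -0.003 0 0 0 100"

```text
time: 15.0
tool_pos: [0.4823, 0.1068, 0.0239]
tcp_rot: [1.282, 1.159, -1.267]
wrist_force: [0.3, 0.4, 1.0]
width: 1.0
```

Emit:
jog_arm --pt "0.001 -0.001 0 0 0 0 100" --pt "0.001 -0.002 0.002 0 0 0 60" --pt "0.001 -0.002 0.002 0 0 0 0" --pt "0.001 -0.002 0.002 0 0 0 0" --pt "0.001 -0.002 0.002 0 0 0 0" --pt "0.001 -0.002 0.002 0 0 0 0" --pt "0.001 -0.002 0.002 0 0 0 0" --pt "0.001 -0.002 0.002 0 0 0 0" --pt "0.001 -0.002 0.002 0 0 0 0" --pt "0.001 -0.002 0.002 0 0 0 0" --pt "0.001 -0.002 0.002 0 0 0 0" --pt "0.001 -0.002 0.002 0 0 0 0" --force 35

```text
time: 16.2
tool_pos: [0.4801, 0.105, 0.0231]
tcp_rot: [1.282, 1.159, -1.267]
wrist_force: [-2.6, -0.2, 5.7]
width: 0.339
```

```bash
python3 - <<'E'
from h import *
s=monitor.read_state();print(s["tool_pos"],s["wrist_force"],to(s,.664,.1055,-.022))
E
```

```text
[0.48009369 0.10499714 0.02311125] [-2.64107794 -0.17938701  5.74516972] (array([ 0.0019,  0.1831, -0.017 ]), 'turn', np.float64(-0.0681))
```

Emit:
jog_arm --pt "-0.01 0 0 0 0 0 0" --pt "-0.03 0 0 0 0 0 0" --pt "-0.05 0.003 0 0 0 0 0" --pt "-0.06 0.02 -0.002 -0.01 0 0 0" --pt "-0.06 0.05 -0.005 -0.02 0 0 0" --pt "-0.06 0.08 -0.008 -0.03 0 0 0" --pt "-0.06 0.11 -0.011 -0.04 0 0 0" --pt "-0.06 0.14 -0.014 -0.05 0 0 0" --pt "-0.06 0.165 -0.016 -0.06 0 0 0" --pt "-0.06 0.18 -0.017 -0.067 0 0 0" --pt "-0.06 0.183 -0.017 -0.067 0 0 0" --pt "-0.06 0.183 -0.017 -0.067 0 0 0" --pt "-0.04 0.183 -0.017 -0.067 0 0 0" --pt "-0.02 0.183 -0.017 -0.067 0 0 0" --pt "-0.01 0.183 -0.017 -0.067 0 0 0" --pt "-0.005 0.183 -0.017 -0.067 0 0 0" --pt "-0.001 0.183 -0.017 -0.067 0 0 0" --pt "-0.001 0.183 -0.017 -0.067 0 0 0" --pt "-0.001 0.183 -0.017 -0.067 0 0 0"

```text
time: 18.1
tool_pos: [0.6644, 0.1056, 0.0269]
tcp_rot: [1.233, 1.191, -1.217]
wrist_force: [-0.0, 0.4, -1.3]
width: 0.341
```

```bash
python3 - <<'E'
from h import *
s=monitor.read_state();print(s["tool_pos"],s["wrist_force"],R.from_rotvec(s["tcp_rot"]).as_matrix().round(4))
E
```

```text
[0.66443468 0.10555868 0.02687545] [-0.00737106  0.36546887 -1.31256695] [[ 0.0115  0.9997 -0.0231]
 [ 0.0018 -0.0232 -0.9997]
 [-0.9999  0.0115 -0.0021]]
```

Emit:
jog_arm --pt "0.001 0 0 0 0 0 0" --pt "0.002 0 0 0 0 0 0" --pt "0.003 0 0 0 0 0 0" --pt "0.0035 0 0 0 0 0 0" --pt "0.0038 0 0 0 0 0 0" --pt "0.0038 0 0 0 0 0 0"

```text
time: 18.7
tool_pos: [0.6647, 0.1056, 0.0237]
tcp_rot: [1.233, 1.191, -1.217]
wrist_force: [-0.8, -0.5, 4.6]
width: 0.337
```

Emit:
jog_arm --pt "0 0 0 0 0 0 100" --pt "0 0 0 0 0 0 100" --pt "0 0 0 0 0 0 100" --pt "0 0 0 0 0 0 100" --pt "0 0 0 0 0 0 100" --pt "0 0 0 0 0 0 100" --pt "-0.02 0 0 0 0 0 100" --pt "-0.05 0 0 0 0 0 100" --pt "-0.09 0 0 0 0 0 100" --pt "-0.12 0 0 0 0 0 100" --pt "-0.13 -0.02 -0.006 0.02 0 0 100" --pt "-0.13 -0.06 -0.02 0.05 0 0 100" --pt "-0.13 -0.1 -0.035 0.08 0 0 100" --pt "-0.13 -0.14 -0.05 0.11 0 0 100" --pt "-0.13 -0.165 -0.059 0.147 0 -0.011 100" --pt "-0.13 -0.175 -0.062 0.147 0 -0.011 100" --pt "-0.13 -0.175 -0.062 0.147 0 -0.011 100" --pt "-0.13 -0.175 -0.062 0.147 0 -0.011 100" --pt "-0.13 -0.175 -0.062 0.147 0 -0.011 100"

```text
time: 20.6
tool_pos: [0.4912, 0.1711, 0.1521]
tcp_rot: [1.337, 1.125, -1.331]
wrist_force: [0.1, 0.1, -0.4]
width: 1.0
```

```bash
python3 - <<'E'
from h import *
s,im,p=look("w_sq"); print(s["tool_pos"],R.from_rotvec(s["tcp_rot"]).as_matrix().round(4),to(s,.4905,.1715,-.17))
E
```

```text
[0.49117039 0.17107265 0.15208123] [[ 0.0022  0.9855 -0.1697]
 [ 0.003  -0.1697 -0.9855]
 [-1.      0.0017 -0.0033]] (array([-0.    , -0.0007, -0.0003]), 'turn', np.float64(-0.0005))
```

View pics/w_sq.png

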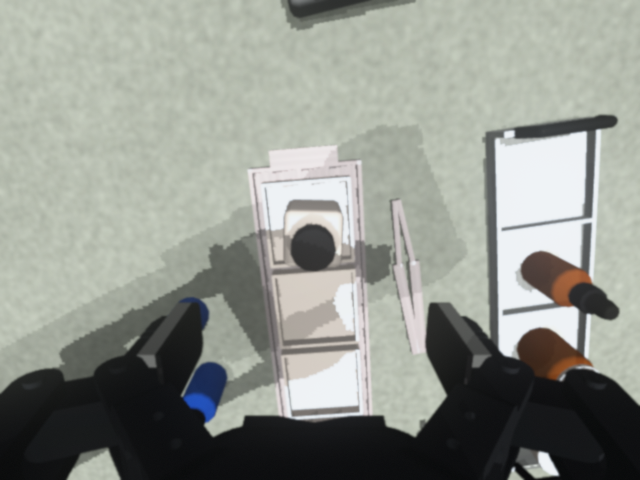

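The dropper stands in bay 2. The square bottle (cap (313,248), body edge at row 201) is aligned with the jaws and centred between them.

Emit:
jog_arm --pt "0.03 -0.001 0 0 0 0 100" --pt "0.06 -0.001 0 0 0 0 100" --pt "0.09 -0.001 0 0 0 0 100" --pt "0.115 -0.001 0 0 0 0 100" --pt "0.125 -0.001 0 0 0 0 100" --pt "0.13 -0.001 0 0 0 0 100" --pt "0.13 -0.001 0 0 0 0 100" --pt "0.13 -0.001 0 0 0 0 100" --pt "0.13 -0.001 0 0 0 0 0" --pt "0.13 -0.001 0 0 0 0 0" --pt "0.13 -0.001 0 0 0 0 0" --pt "0.13 -0.001 0 0 0 0 0" --pt "0.13 -0.001 0 0 0 0 0" --pt "0.13 -0.001 0 0 0 0 0" --pt "0.13 -0.001 0 0 0 0 0" --pt "0.13 -0.001 0 0 0 0 0" --pt "0.13 -0.001 0 0 0 0 0" --force 40

```text
time: 22.35
tool_pos: [0.4911, 0.1718, 0.0228]
tcp_rot: [1.338, 1.124, -1.33]
wrist_force: [-1.1, 0.3, 6.2]
width: 0.458
```

```bash
python3 - <<'E'
from h import *
s=monitor.read_state();print(s["tool_pos"],s["wrist_force"],to(s,.6655,.177,-.022))
E
```

```text
[0.49105772 0.17181474 0.0228228 ] [-1.09201234  0.31880572  6.15371721] (array([ 0.0006,  0.171 , -0.0347]), 'turn', np.float64(-0.1487))
```

Emit:
jog_arm --pt "-0.01 0 0 0 0 0 0" --pt "-0.03 0 0 0 0 0 0" --pt "-0.05 0.003 0 0 0 0 0" --pt "-0.06 0.02 -0.004 -0.02 0 0 0" --pt "-0.06 0.05 -0.01 -0.05 0 0 0" --pt "-0.06 0.08 -0.016 -0.08 0 0 0" --pt "-0.06 0.11 -0.022 -0.11 0 0 0" --pt "-0.06 0.14 -0.028 -0.13 0 0 0" --pt "-0.06 0.16 -0.032 -0.149 0 0 0" --pt "-0.06 0.168 -0.034 -0.149 0 0 0" --pt "-0.06 0.171 -0.035 -0.149 0 0 0" --pt "-0.06 0.171 -0.035 -0.149 0 0 0" --pt "-0.04 0.171 -0.035 -0.149 0 0 0" --pt "-0.02 0.171 -0.035 -0.149 0 0 0" --pt "-0.01 0.171 -0.035 -0.149 0 0 0" --pt "-0.005 0.171 -0.035 -0.149 0 0 0" --pt "-0.003 0.171 -0.035 -0.149 0 0 0" --pt "-0.003 0.171 -0.035 -0.149 0 0 0" --pt "-0.003 0.171 -0.035 -0.149 0 0 0"

```text
time: 24.25
tool_pos: [0.6662, 0.1774, 0.0275]
tcp_rot: [1.23, 1.198, -1.22]
wrist_force: [-0.7, -1.0, -0.3]
width: 0.463
```

Emit:
jog_arm --pt "0.001 0 0 0 0 0 0" --pt "0.002 0 0 0 0 0 0" --pt "0.003 0 0 0 0 0 0" --pt "0.004 0 0 0 0 0 0" --pt "0.0042 0 0 0 0 0 0" --pt "0.0042 0 0 0 0 0 0" --pt "0.0042 0 0 0 0 0 0"

```text
time: 24.95
tool_pos: [0.6663, 0.1775, 0.0234]
tcp_rot: [1.23, 1.198, -1.22]
wrist_force: [-0.0, 0.5, -0.1]
width: 0.464
```

Emit:
jog_arm --pt "0.0005 0 0 0 0 0 0" --pt "0.0008 0 0 0 0 0 0" --pt "0.0008 0 0 0 0 0 0"

```text
time: 25.25
tool_pos: [0.6664, 0.1775, 0.0234]
tcp_rot: [1.23, 1.198, -1.22]
wrist_force: [-2.0, -1.9, 4.8]
width: 0.462
```

Contact made. Release, lift and back off over the tray.

Emit:
jog_arm --pt "0 0 0 0 0 0 100" --pt "0 0 0 0 0 0 100" --pt "0 0 0 0 0 0 100" --pt "0 0 0 0 0 0 100" --pt "0 0 0 0 0 0 100" --pt "0 0 0 0 0 0 100" --pt "-0.02 0 0 0 0 0 100" --pt "-0.05 0 0 0 0 0 100" --pt "-0.09 0 0 0 0 0 100" --pt "-0.13 0 0 0 0 0 100" --pt "-0.15 -0.03 0 0 0 0 100" --pt "-0.15 -0.07 0 0 0 0 100" --pt "-0.15 -0.11 0 0 0 0 100" --pt "-0.15 -0.15 0 0 0 0 100" --pt "-0.15 -0.19 0 0 0 0 100" --pt "-0.15 -0.23 0 0 0 0 100" --pt "-0.15 -0.25 0 0 0 0 100" --pt "-0.15 -0.25 0 0 0 0 100" --pt "-0.15 -0.25 0 0 0 0 100"

```text
time: 27.15
tool_pos: [0.4162, 0.1825, 0.1727]
tcp_rot: [1.231, 1.197, -1.218]
wrist_force: [-0.4, -0.7, -0.2]
width: 1.002
```

```bash
python3 - <<'E'
from h import *
a=imaging.read_camera("top")[90:330,120:380];b=imaging.read_camera("scene")[120:360,240:560]
cv2.imwrite("pics/end.png",cv2.resize(np.hstack([a,b]),(790,327)))
E
```

```text
(no output)
```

View pics/end.png

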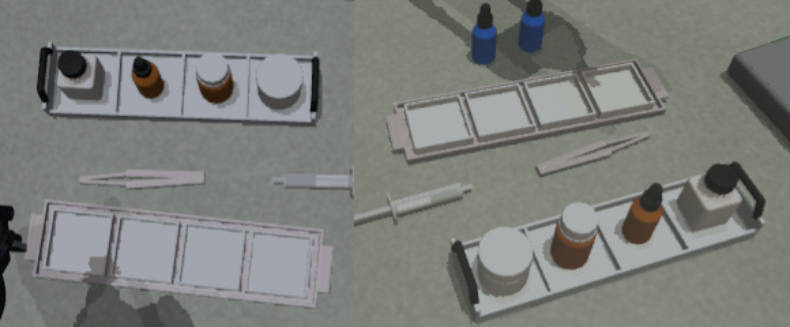

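Both views show all four containers upright in the rack, ordered square, dropper, pill, jar from left to right. The tray is empty, the decoys are untouched and the gripper is clear.

```bash
python3 -c "
from workcell import finish_job
print(finish_job())"
```

```text
the job is handed in; nothing more can be done
None
```

All four containers are in the rack, one to a bay, in the same left-to-right order as on the tray: square bottle, dropper, pill bottle, jar. I handed the job in at about 27 s on the robot's clock.

- **Placing:** I lowered each container until the wrist force showed it touching the bay floor (about 3–5 N), then opened the gripper and lifted clear. No force reading passed about 7 N.
- **Last checks:** the final top and scene pictures show all four upright and free in their bays. The tray boxes are empty, the blue look-alikes are where they were, and the gripper is well clear.
- **Disagreements:** positions measured from the top and wrist cameras differed by up to about 7 mm, the most for the dropper along the row. That was within what the grips and bays allow. A tool tilt of about 0.01 rad built up, was the same at grasp and release of the dropper, and was removed before the square bottle.

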